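# Draw a telescopic scrubbing brush out to full length and hold it

## Task

The telescopic scrubbing brush is clamped in its stand with the handle pushed in. Press the red release button on the blue collar right down, then take the black handgrip and pull it straight out, past the first stop, to the second stop. It springs back when let go, so finish while still holding the handgrip there at full length, so that I can tighten the collar; leave the other things on the worktop where they are.

Things in the scene. Friction and masses are not known exactly. Their poses are not given: they have to be found in the camera images.
- brush_stand: Fixed dark steel stand, 220 x 100 mm; two black clamps (x -135, -55 mm, top z 108) hold the brush pole level, axis 75 mm above the worktop. Origin on the worktop straight below the release button; +x runs along the pole to the handgrip (the direction to pull), z up. Brush head at x -292 to -175 mm; blue collar, 41 mm thick, x -25 to +35 mm, with a 32 mm square button block, top z 100 mm.
- button_top (a point): Centre of the top of the round red release button, 22 mm across, on top of the blue collar; 112 mm above the worktop when not pressed. It is pushed straight down.
- release_button (a joint): How far the button is pressed, m: 0 = up (handle locked), 0.008 = fully down, flush to within 4 mm of its block (handle free). It needs about 3 N and stays down when let go.
- handgrip: Black rubber handgrip with blue rings, 29 mm thick, about 90 mm long between its end flanges (38 and 40 mm thick), a steel hanging loop at its outer end. Origin: middle of the grip on the pole's axis, 75 mm above the worktop; axes as brush_stand, x is the pull direction. Pushed in it is 115 mm from the button along x; at the second stop 275 mm.
- inner_tube (a joint): How far the thin steel inner tube with the handgrip is out of the middle tube, m: 0 = in, 0.08 = fully out, which is the first stop. A spring draws it back with about 3 N. Locked until the button is down.
- middle_tube (a joint): How far the aluminium middle tube is out of the outer tube, m: 0 = in, 0.08 = fully out. It follows once the inner tube is at its stop, against a spring of about 7 N; both at 0.08 is the second stop (160 mm of pull in all).
- spectacles: Red-rimmed spectacles, 143 x 141 x 41 mm, lying to the left; leave alone. Origin at the centre of the underside.
- peeler: Green-handled peeler, 170 mm long, lying on the right; leave alone. Origin at the centre of the underside.
- spotted_mug: White mug with blue dots, 93 mm tall, on the right; leave alone. Origin at the centre of the underside.
- jam_pot: Low round pot with a pale lid and a blue band, 69 mm across and 41 mm tall, front left; leave alone. Origin at the centre of the underside.

How it is judged:
On the way:
1. the release button is pressed down while the handle is still in (value of joint release_button above 0.0065 m and value of joint inner_tube below 0.015 m), for 0.1 s.
At the end, for the whole second after the job is handed in: Both tubes are out to within 6 mm of their stops (0.08 m each), the button is still down (over 6.5 mm), and the fingers hold the handgrip still (contact over 1 N, under 20 mm/s) (value of joint each of inner_tube, middle_tube above 0.074 m and value of joint release_button above 0.0065 m and contact force between the fingers and handgrip above 1 N and linear speed of handgrip below 0.02 m/s); the arm keeps its last pose, push and grip.
It fails at once if a bystander was pushed more than 3 cm (distance of any of spectacles, peeler, spotted_mug, jam_pot from where it was at the start of the episode above 0.03 m).
It also fails if it takes over 45 s, if anything falls off the work surface, if the arm or the gripper's body presses on something with over 40 N, if the wrist force passes 120 N, or if a joint passes its speed limit or range.

## Robot

A 7-joint arm with a two-finger parallel gripper is mounted at the origin on a cart in front of the work surface, level with it; the furniture and walls round the work are solid. World frame = base frame: x ahead of the robot, y to its left, z up, the work surface at z = 0. Lengths are in m, angles in rad, forces in N, time in s.
With the tool pointing down it reaches from about 0.4 to 0.875 m from the base axis. Payload 19.3 kg.
Tool frame: the origin (TCP) lies at the very end of the fingers, on their centre line; the grasp point (between the pads) lies 19 mm behind it; z points along the fingers, y is the direction in which the jaws open and shut (so a half turn about z gives the same grasp; the last joint's range is limited). The gripper opens to 85 mm and grips with 20 to 120 N. Pads are 22 mm wide; open, the fingers measure 114 mm over their backs; the gripper's body (76 mm by 85 mm) begins 54 mm behind the grasp point. The pads swing forward as they close: fully open they stand 13 mm farther back than shut.
Start: joints at [-1.297, 0.521, -0.036, 1.599, 0.021, 1.021, -0.113], TCP at [0.211, 0.588, 0.203] pointing down, gripper open.
Joint ranges: [-2.91, 2.91], [-0.3, 2.13], [-1.5, 1.42], [0.17, 2.43], [-1.26, 4.41], [0.16, 1.93], [-2.52, 2.52]. Speed limits (rad/s): [1.89, 1.89, 2.39, 2.39, 3.01, 3.01, 3.01].

## Interface

Orientations are given as [roll, pitch, yaw] about the fixed x, y, z axes, in that order (R = Rz(yaw) Ry(pitch) Rx(roll)).
In Python, from workcell import telemetry, imaging, ticket gives the robot as it stands.
- The arm moves only by the tool carry_out, never from a script. Its argument "series" is a list of rows, each a list of 7 numbers: the shift along the tool's x, y, z in m, then the turn, a rotation vector about the tool's x, y, z in rad, then the closure in counts, from 0 (fully open) to 255 (shut). In form: [[tx, ty, tz, ax, ay, az, jaw], ...]. A call has 1 to 10 rows; each row is the pose to reach, as a shift and turn from the pose commanded when the call began, along the tool's axes at that moment; what a row does not reach only later rows make up. A row lasts 1/8 s, in which the tool goes at most 62.5 mm and 10.7 degrees, less where a joint would pass 70% of its speed; a pose out of reach is approached as far as the arm can. A call with a gripper value outside its range is refused whole. The fingers move at their own pace and stop on an object; "force" is the grip in N (left out, the last holds). Time passes only in rows, so rows that repeat a pose let the fingers close. It gives the time, the measured TCP pose, the force and the opening at its end, in the units of the state.
- telemetry.observe(): the state, without advancing time (a new reading comes with each control period).
- imaging.grab_frame(name): name is "scene" or "top"; returns (picture, depth): 400x640x3 uint8, blue, green, red; 400x640 float32, m along the optical axis (not along the pixel's ray), 0 where there is no reading.
- imaging.camera_info(name): a dict with "mtx" (3x3 intrinsics, pixels), "extrinsics" (4x4, takes a point from camera to world coordinates). Camera axes: x right, y down, z forward; pixel columns grow to the right and rows downward; lengths in m; the calibration is good to about 2 mm. A picture is of the moment at which its call begins. camera_info takes no time and is no camera call.
- ticket.job_done(): hands the job in, once; it reports no verdict.
The state is a dict: "clock": time; "qpos": joint angles; "qd": joint speeds; "joint_efforts": joint torques, N m; "position": TCP position; "tool_rot": TCP orientation; "force": force on the tool from outside, world axes, zero at the start; "moment": the same for the moment, N m; "grip_width": finger opening in m.
Only numpy, scipy, OpenCV 4.12 (cv2) and the standard library are available. Lean on these libraries where they do the work, as an engineer would, in place of code of your own. Each camera call takes 0.05 s, during which the arm holds its last target.

## Working session

There is one attempt and no reset: what is moved stays moved. The work goes in short steps, Python scripts to look and compute and a tool call to move; the robot and the scene stay as the last step left them, time stands still between calls to the robot, and variables do not carry over. Pictures are saved under pics/ and viewed, and the job is handed in when it is done.

Besides the shell and the picture viewer there is one more tool, called after "Request:" as name([rows], argument=value, ...), one row to a line, values as JSON. carry_out: Moves the arm, as the interface text tells. Its arguments: {"type":"object","properties":{"series":{"type":"array"},"force":{"type":"number"}},"required":["series"]}

```bash
mkdir -p pics; ls; python3 - <<'E'
from workcell import telemetry, imaging
import cv2,numpy as np
np.set_printoptions(precision=4,suppress=True)
for n in("scene","top"):
    p,d=imaging.grab_frame(n); cv2.imwrite(f"pics/{n}0.png",p); np.save(f"{n}0.npy",d)
    c=imaging.camera_info(n); print(n,np.array(c["mtx"]),np.array(c["extrinsics"]))
print(telemetry.observe())
E
```

```text
pics
scene [[434.8523   0.     317.3716]
 [  0.     434.8523 197.6418]
 [  0.       0.       1.    ]] [[-0.8426 -0.2431  0.4805 -0.2611]
 [-0.5385  0.3808 -0.7517  1.0794]
 [-0.0002 -0.8921 -0.4518  0.7618]
 [ 0.      0.      0.      1.    ]]
top [[440.543    0.     318.5696]
 [  0.     440.543  192.1279]
 [  0.       0.       1.    ]] [[ 0.1043 -0.8049  0.5842 -0.5666]
 [-0.9944 -0.0756  0.0734 -0.1492]
 [-0.0149 -0.5886 -0.8083  1.4765]
 [ 0.      0.      0.      1.    ]]
{'clock': 0.1, 'qpos': array([-1.2972,  0.5219, -0.0363,  1.5999,  0.0212,  1.0211, -0.1128]), 'qd': array([-0.0012, -0.0019, -0.0004, -0.0017, -0.0013, -0.0013,  0.0023]), 'joint_efforts': array([  0.004 , -92.8486,   1.9841, -37.0537,   0.0181,   0.0054,
         0.    ]), 'position': array([0.2106, 0.5881, 0.2029]), 'tool_rot': array([-3.1406,  0.0001,  2.7978]), 'force': array([-0.094 , -0.1554, -0.7168]), 'moment': array([-0.0046, -0.0807, -0.0143]), 'grip_width': 0.085395434098496}
```

View pics/scene0.png

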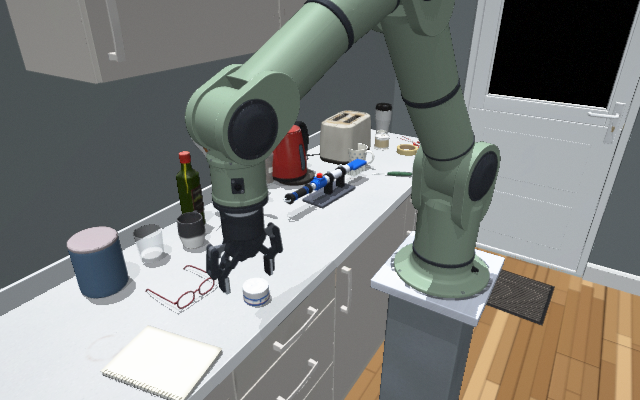

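View pics/top0.png

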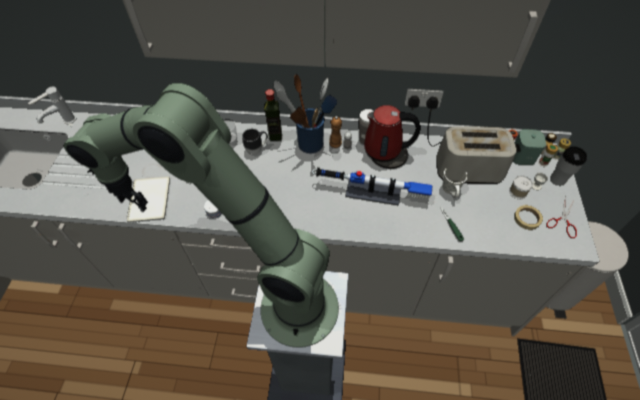

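The scene view shows the brush around (290–365, 165–200) with the red button at about (320,176). In the top view it spans (315–430, 170–190), with the button at about (359,175) and the handgrip to its left (robot +y). Next I'll crop in and measure.

```bash
cat > h.py <<'E'
import cv2,numpy as np
from workcell import telemetry, imaging
np.set_printoptions(precision=4,suppress=True)
def ray(n,uv):
    c=imaging.camera_info(n);K=np.array(c["mtx"]);T=np.array(c["extrinsics"])
    d=T[:3,:3]@np.linalg.inv(K)@np.array([uv[0],uv[1],1.]);return T[:3,3],d
def plane(n,uv,z):
    o,d=ray(n,uv);return o+d*(z-o[2])/d[2]
def depthpt(n,uv,D):
    o,d=ray(n,uv);return o+d*D
def tri(a,b):
    (o1,d1),(o2,d2)=a,b
    s=np.linalg.lstsq(np.c_[d1,-d2],o2-o1,rcond=None)[0]
    p,q=o1+d1*s[0],o2+d2*s[1];return (p+q)/2,np.linalg.norm(p-q)
def proj(n,P):
    c=imaging.camera_info(n);K=np.array(c["mtx"]);T=np.linalg.inv(np.array(c["extrinsics"]))
    q=K@(T[:3,:3]@np.asarray(P)+T[:3,3]);return q[:2]/q[2]
E
python3 - <<'E'
from h import *
boxes={"scene":(275,150,380,215),"top":(300,155,445,210)}
R={}
for n,(x0,y0,x1,y1) in boxes.items():
    p=cv2.imread(f"pics/{n}0.png");d=np.load(f"{n}0.npy")
    cv2.imwrite(f"pics/{n}0c.png",cv2.resize(p[y0:y1,x0:x1],None,fx=5.5,fy=5.5,interpolation=cv2.INTER_NEAREST))
    hsv=cv2.cvtColor(p,cv2.COLOR_BGR2HSV)
    h,s,v=[hsv[...,i].astype(int) for i in range(3)]
    m={"red":((h<8)|(h>172))&(s>150)&(v>90),"blue":(h>100)&(h<130)&(s>150)&(v>80)}
    for k,a in m.items():
        b=np.zeros(a.shape,np.uint8);b[y0:y1,x0:x1]=a[y0:y1,x0:x1]
        N,L,S,C=cv2.connectedComponentsWithStats(b)
        for i in range(1,N):
            if S[i,4]>4:
                D=np.median(d[L==i]);print(n,k,S[i],C[i],depthpt(n,C[i],D), plane(n,C[i],.112) if k=="red" else "")
E
```

```text
scene red [275 150  29  28 704] [287.3295 163.8097] [ 0.7068 -0.2122  0.0981] [ 0.6865 -0.1851  0.112 ]
scene red [317 173   5   5  20] [319.05 175.1 ] [ 0.5283 -0.1672  0.1082] [ 0.5237 -0.1599  0.112 ]
scene blue [347 159  19  11 125] [356.248 163.768] [ 0.4981 -0.4055  0.0774] 
scene blue [310 176  17  14 135] [319.0963 181.963 ] [ 0.5216 -0.157   0.0858] 
scene blue [303 186   6   7  18] [306.2778 188.6667] [ 0.5332 -0.089   0.0828] 
scene blue [293 192   5   7  18] [295.3889 194.4444] [ 0.5382 -0.0281  0.0838] 
top red [357 172   5   4  14] [358.7143 173.1429] [ 0.5284 -0.1736  0.1099] [ 0.5267 -0.1736  0.112 ]
top blue [322 171   3   2   6] [323.  171.5] [ 0.5417 -0.0302  0.0873] 
top blue [350 173  14  10  89] [356.6629 177.764 ] [ 0.5206 -0.167   0.0894] 
top blue [405 183  27  12 242] [418.6529 188.0165] [ 0.5011 -0.4127  0.0779]
```

```bash
sleep 1
```

```text
(no output)
```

View pics/scene0c.png

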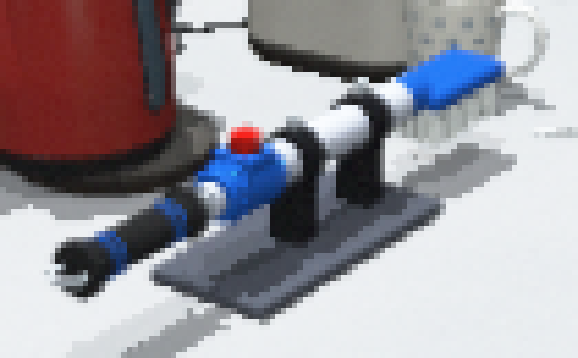

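View pics/top0c.png

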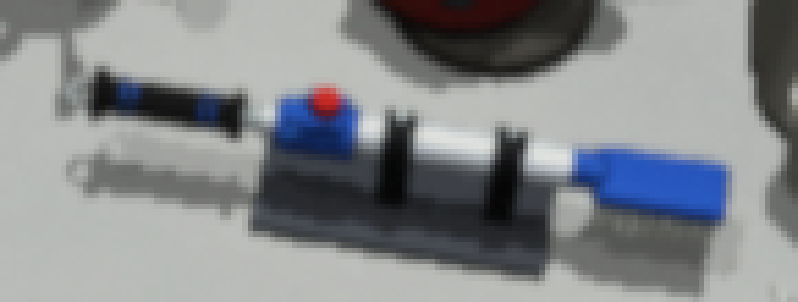

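```bash
python3 - <<'E'
from h import *
print("tri button",tri(ray("scene",(319.05,175.1)),ray("top",(358.71,173.14))))
pts=[]
for n in("scene","top"):
    d=np.load(f"{n}0.npy");c=imaging.camera_info(n);K=np.array(c["mtx"]);T=np.array(c["extrinsics"])
    v,u=np.mgrid[0:400,0:640]
    P=(np.stack([(u-K[0,2])/K[0,0],(v-K[1,2])/K[1,1],np.ones_like(u)],-1)*d[...,None])@T[:3,:3].T+T[:3,3]
    o=np.array([.527,-.172]);a=np.array([.104,.9946]);
    r=P[...,:2]-o; s=r@a; t=r@np.array([-a[1],a[0]])   # t: 
    for lo,hi,nm in((-.16,-.145,'pole'),(-.115,-.075,'pole'),(-.045,-.028,'pole'),(.07,.16,'grip')):
        m=(s>lo)&(s<hi)&(abs(t)<.03)&(P[...,2]>.05)&(P[...,2]<.1)&(d>0)
        q=P[m]; print(n,nm,lo,len(q),"s",s[m].mean(),"t",t[m].min(),t[m].max(),"z",q[:,2].min(),q[:,2].max())
        # circle fit centre t,z using known? algebraic
        A=np.c_[2*t[m],2*q[:,2],np.ones(len(q))];b=t[m]**2+q[:,2]**2
        x=np.linalg.lstsq(A,b,rcond=None)[0];print("   circ t,z,r",x[0],x[1],np.sqrt(max(0,x[2]+x[0]**2+x[1]**2)))
        # silhouette mid ray on z=.075
        uu,vv=u[m],v[m];M=[]
        for c_ in np.unique(uu):
            k=uu==c_; pp=plane(n,(c_,(vv[k].min()+vv[k].max())/2),.075);M.append(((pp[:2]-o)@a,(pp[:2]-o)@np.array([-a[1],a[0]])))
        print("   mid",np.median(np.array(M),0))
    m=(s>.0)&(s<.25)&(abs(t)<.03)&(P[...,2]>.04)&(d>0);print("smax",s[m].max(),np.histogram(s[m],12,(0,.24))[0])
E
```

```text
tri button (array([ 0.5325, -0.1737,  0.1048]), np.float64(7.772895710190546e-05))
scene pole -0.16 11 s -0.15381459531787753 t -0.002512108966618828 0.013550354479901454 z 0.07331854877212107 0.09332665985930666
   circ t,z,r 1.3629679121821788e-05 0.07960890681819632 0.011479682478705582
   mid [-0.1704 -0.0062]
scene pole -0.115 57 s -0.094500943043969 t -0.016938577248776072 0.015293220543506469 z 0.06216158006629535 0.09264676380972381
   circ t,z,r -0.0018918356376248697 0.07781288044946834 0.012902076804048182
   mid [-0.1097 -0.0049]
scene pole -0.045 34 s -0.03953308011608821 t -0.009919497272016136 0.014214985968913338 z 0.05252541907496189 0.09702780284410717
   circ t,z,r -0.004318475277421885 0.07361817316245564 0.017356916173326194
   mid [-0.0476  0.0037]
scene grip 0.07 140 s 0.11467475759617259 t -0.01479309738491948 0.01498698900730964 z 0.06419343248075338 0.09183054877317809
   circ t,z,r -0.001571772178038251 0.07738404330533113 0.01108061216509285
   mid [ 0.1079 -0.0049]
smax 0.24979968835792174 [71 64 16 44 32 35 32 30 76 12  0  2]
top pole -0.16 35 s -0.15220
[... 249 characters left out ...]
.01597724872150845 0.016868018983542198 z 0.0654608852454388 0.09344210286168186
   circ t,z,r 0.000146109616733282 0.07869632943723132 0.011514126777214403
   mid [-0.0951 -0.0029]
top pole -0.045 34 s -0.03658441265534266 t -0.021188211957369234 0.014693708230608329 z 0.06673734363659434 0.09792920071435463
   circ t,z,r -0.002234889046795114 0.07907287311919188 0.013362968214305831
   mid [-0.0367 -0.0038]
top grip 0.07 154 s 0.11434542228755341 t -0.01827362371376834 0.014958106757161107 z 0.06311369616776874 0.09656828924590433
   circ t,z,r 0.0008653014638163819 0.0796826334672202 0.01020463714608739
   mid [ 0.1142 -0.0028]
smax 0.2499055630188363 [56 42 29 34 35 34 33 34 31 10  1 27]
```

```bash
cat >> h.py <<'E'
from scipy.spatial.transform import Rotation as Ro
def delta(p,yaw,st=None):
    st=st or telemetry.observe()
    R=Ro.from_euler('xyz',st['tool_rot']);G=Ro.from_euler('xyz',[np.pi,0,yaw])
    return np.r_[R.inv().apply(np.array(p)-st['position']),(R.inv()*G).as_rotvec()]
E
python3 - <<'E'
from h import *
for w in ((.50,.25,.22),(.529,-.172,.22)): print(delta(w,1.467), delta(w,2.1))
E
```

```text
[-0.3865 -0.2208 -0.0168 -0.0008  0.0007  1.3308] [-0.3865 -0.2208 -0.0168 -0.0009  0.0004  0.6978]
[-0.556  -0.6083 -0.0165 -0.0008  0.0007  1.3308] [-0.556  -0.6083 -0.0165 -0.0009  0.0004  0.6978]
```

Request:
carry_out([
  [-0.386, -0.22, -0.017, 0, 0, 0.7, 255],
  [-0.386, -0.22, -0.017, 0, 0, 0.7, 255],
  [-0.386, -0.22, -0.017, 0, 0, 0.7, 255],
  [-0.386, -0.22, -0.017, 0, 0, 0.7, 255],
  [-0.386, -0.22, -0.017, 0, 0, 0.7, 255],
  [-0.386, -0.22, -0.017, 0, 0, 0.7, 255],
  [-0.386, -0.22, -0.017, 0, 0, 0.7, 255],
  [-0.556, -0.608, -0.017, 0, 0, 1.33, 255],
  [-0.556, -0.608, -0.017, 0, 0, 1.33, 255],
  [-0.556, -0.608, -0.017, 0, 0, 1.33, 255],
], force=40)

```text
clock: 1.35
position: [0.5099, 0.0676, 0.2202]
tool_rot: [-3.141, -0.0, 1.529]
force: [0.6, 0.5, 0.2]
grip_width: -0.0
```

```bash
python3 - <<'E'
from h import *
s=telemetry.observe();print(s['position'],s['tool_rot'],s['qpos'],s['grip_width'],s['clock'])
print(delta((.529,-.172,.18),1.467))
E
```

```text
[0.5099 0.0676 0.2202] [-3.1415 -0.0001  1.5291] [-0.5628  0.3479  0.4083  1.885  -0.1682  0.9422 -0.1187] -1.8993427266635574e-05 1.35
[-0.2386  0.0291  0.0402 -0.0001 -0.0001  0.0621]
```

Request:
carry_out([
  [-0.239, 0.029, 0.04, 0, 0, 0.062, 255],
  [-0.239, 0.029, 0.04, 0, 0, 0.062, 255],
  [-0.239, 0.029, 0.04, 0, 0, 0.062, 255],
  [-0.239, 0.029, 0.04, 0, 0, 0.062, 255],
  [-0.239, 0.029, 0.04, 0, 0, 0.062, 255],
  [-0.239, 0.029, 0.04, 0, 0, 0.062, 255],
  [-0.239, 0.029, 0.04, 0, 0, 0.062, 255],
])

```text
clock: 2.22
position: [0.5308, -0.1688, 0.1803]
tool_rot: [3.142, -0.0, 1.475]
force: [-1.0, -0.1, -0.4]
grip_width: -0.0001
```

```bash
python3 - <<'E'
from h import *
s=telemetry.observe();print(s['position'],s['tool_rot'],s['clock'],s['force'])
for n in("scene","top"):
    p,d=imaging.grab_frame(n); x,y=proj(n,(.529,-.172,.13)).astype(int);print(x,y)
    cv2.imwrite(f"pics/{n}1c.png",cv2.resize(p[y-50:y+50,x-65:x+65],None,fx=5,fy=5,interpolation=cv2.INTER_NEAREST))
print(delta((.529,-.172,.104),1.467))
E
```

```text
[ 0.5308 -0.1688  0.1803] [ 3.1416 -0.0005  1.4751] 2.225 [-0.9643 -0.1321 -0.4457]
319 169
358 169
[-0.0031 -0.0016  0.0764  0.0002 -0.0003  0.008 ]
```

View pics/scene1c.png

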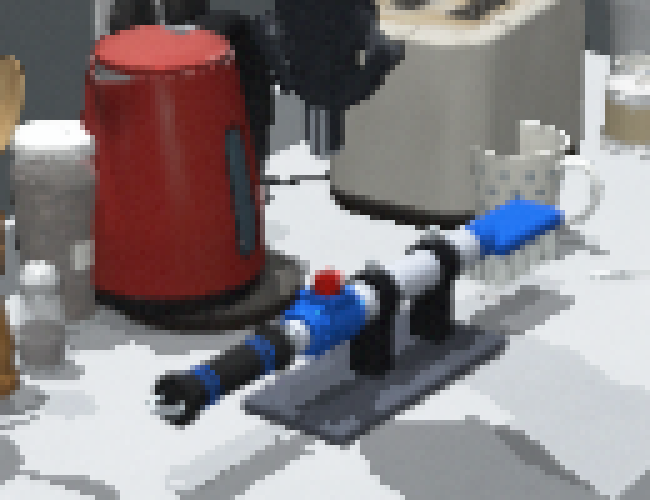

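View pics/top1c.png

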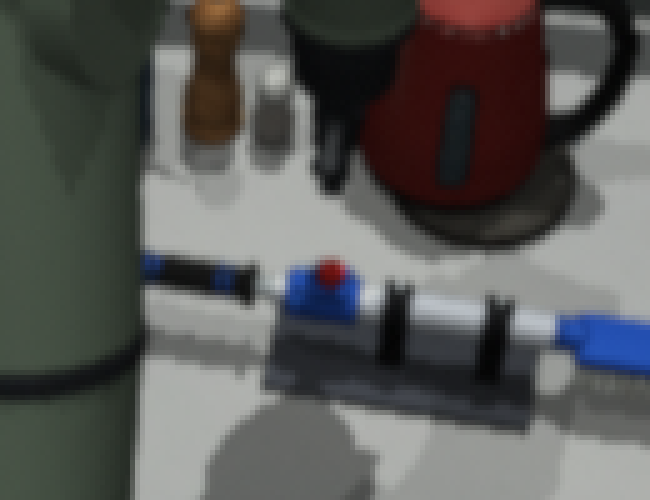

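In both views the closed fingertips (crop columns ~320–335) stand straight above the red button at crop (328,280) and (330,272). I'll descend.

Request:
carry_out([
  [-0.003, -0.002, 0.03, 0, 0, 0.008, 255],
  [-0.003, -0.002, 0.055, 0, 0, 0.008, 255],
  [-0.003, -0.002, 0.062, 0, 0, 0.008, 255],
  [-0.003, -0.002, 0.066, 0, 0, 0.008, 255],
  [-0.003, -0.002, 0.07, 0, 0, 0.008, 255],
  [-0.003, -0.002, 0.073, 0, 0, 0.008, 255],
  [-0.003, -0.002, 0.075, 0, 0, 0.008, 255],
  [-0.003, -0.002, 0.076, 0, 0, 0.008, 255],
])

```text
clock: 3.32
position: [0.5284, -0.173, 0.1043]
tool_rot: [3.141, 0.0, 1.465]
force: [-0.0, 0.0, -0.2]
grip_width: 0.0002
```

Request:
carry_out([
  [0, 0, 0.001, 0, 0, 0, 255],
  [0, 0, 0.002, 0, 0, 0, 255],
  [0, 0, 0.002, 0, 0, 0, 255],
])

```text
clock: 3.7
position: [0.5283, -0.173, 0.1022]
tool_rot: [-3.142, -0.0, 1.465]
force: [0.7, -0.5, -0.3]
grip_width: 0.0
```

```bash
python3 - <<'E'
from h import *
s=telemetry.observe();print(s['position'],s['clock'],s['force'])
E
```

```text
[ 0.5283 -0.173   0.1022] 3.7 [ 0.6665 -0.4569 -0.318 ]
```

```bash
python3 - <<'E'
from h import *
for n in("scene","top"):
    p,d=imaging.grab_frame(n); x,y=proj(n,(.529,-.172,.11)).astype(int);print(x,y)
    cv2.imwrite(f"pics/{n}2c.png",cv2.resize(p[y-30:y+30,x-40:x+40],None,fx=8,fy=8,interpolation=cv2.INTER_NEAREST))
E
```

```text
319 174
358 172
```

View pics/scene2c.png

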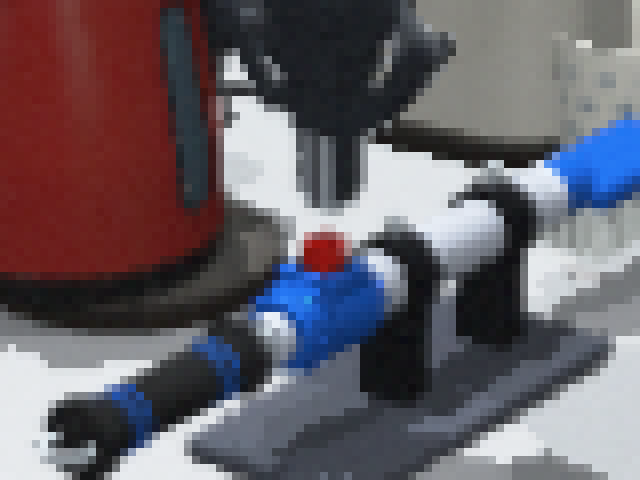

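View pics/top2c.png

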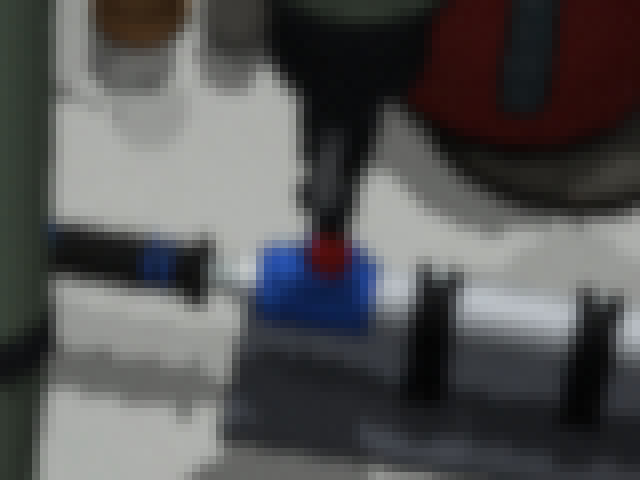

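```bash
python3 - <<'E'
from h import *
P=telemetry.observe()['position'];print(P,telemetry.observe()['clock'])
for n in("scene","top"): print(n,proj(n,P),proj(n,(.529,-.172,.104)))
print(tri(ray("scene",(320,169.6)),ray("top",(359.2,171))))
for n,(u,v) in (("scene",(320,167)),("top",(359,168))):
    p,d=imaging.grab_frame(n)
    for vv in range(v-3,v+10): print(n,vv,p[vv,u],depthpt(n,(u,vv),d[vv,u]))
E
```

```text
[ 0.5283 -0.173   0.1023] 3.8
scene [319.886  176.0169] [319.587  175.6523]
top [358.4589 174.3472] [358.229  173.9292]
(array([ 0.5275, -0.1744,  0.1269]), np.float64(0.0028371562506089736))
scene 164 [94 87 82] [ 0.5244 -0.1673  0.1534]
scene 165 [95 89 83] [ 0.5206 -0.1614  0.1524]
scene 166 [95 89 82] [ 0.5213 -0.1625  0.1479]
scene 167 [94 88 82] [ 0.5244 -0.1674  0.1415]
scene 168 [95 89 83] [ 0.5213 -0.1626  0.14  ]
scene 169 [115 109 102] [ 0.5196 -0.1598  0.1374]
scene 170 [175 168 161] [ 0.5204 -0.1611  0.1328]
scene 171 [230 227 222] [ 0.6804 -0.4152 -0.0009]
scene 172 [203 199 206] [ 0.6751 -0.4067 -0.0013]
scene 173 [ 84  84 145] [ 0.5329 -0.181   0.1105]
scene 174 [ 20  23 133] [ 0.5281 -0.1735  0.1104]
scene 175 [ 18  24 138] [ 0.5265 -0.1709  0.1076]
scene 176 [ 19  21 140] [ 0.5241 -0.1671  0.1056]
top 165 [50 49 47] [ 0.4728 -0.1706  0.2271]
top 166 [47 46 43] [ 0.4754 -0.171   0.2182]
top 167 [40 38 37] [ 0.4719 -0.1713  0.2167]
top 168 [25 24 23] [ 0.4674 -0.1715  0.2163]
top 169 [15 14 13] [ 0.5138 -0.1729  0.1538]
top 170 [13 13 19] [ 0.5106 -0.1732  0.1516]
top 171 [14 13 41] [ 0.512  -0.1736  0.1438]
top 172 [12 14 67] [ 0.5341 -0.1744  0.1101]
top 173 [12 14 79] [ 0.5314 -0.1747  0.1073]
top 174 [12 13 75] [ 0.5237 -0.1749  0.1106]
top 175 [18 13 62] [ 0.5232 -0.1753  0.1048]
top 176 [40 20 45] [ 0.5161 -0.1755  0.1075]
top 177 [63 28 23] [ 0.5153 -0.1759  0.1022]
```

The pictures disagree with the telemetry. The fingertips show at scene row 170 and top row 171, which is about z 0.127, while the reported TCP z is 0.102. The button is still up. I'll go on down in small steps, watching the force.

Request:
carry_out([
  [0, 0, 0.003, 0, 0, 0, 255],
  [0, 0, 0.006, 0, 0, 0, 255],
  [0, 0, 0.009, 0, 0, 0, 255],
  [0, 0, 0.011, 0, 0, 0, 255],
  [0, 0, 0.012, 0, 0, 0, 255],
  [0, 0, 0.012, 0, 0, 0, 255],
])

```text
clock: 4.65
position: [0.5283, -0.173, 0.0902]
tool_rot: [-3.142, 0.0, 1.465]
force: [0.0, 0.5, -0.6]
grip_width: -0.0001
```

```bash
cat >look.py <<'E'
from h import *
import sys
k=sys.argv[1];c=[float(x) for x in sys.argv[2:5]]
s=telemetry.observe();print(s['position'],s['tool_rot'],s['force'],s['grip_width'],s['clock'])
I=[]
for n in("scene","top"):
    p,d=imaging.grab_frame(n); x,y=proj(n,c).astype(int);print(n,x,y,"tcp",proj(n,s['position']))
    I.append(cv2.resize(p[y-30:y+30,x-40:x+40],None,fx=5,fy=5,interpolation=cv2.INTER_NEAREST))
    np.save(f"{n}{k}.npy",d);cv2.imwrite(f"pics/{n}{k}.png",p)
cv2.imwrite(f"pics/c{k}.png",np.hstack(I))
E
python3 look.py 3 .529 -.172 .11
```

```text
[ 0.5283 -0.173   0.0902] [-3.1416  0.      1.4652] [ 0.0273  0.521  -0.5828] -0.00012817194308822476 4.65
scene 319 174 tcp [319.885  178.9746]
top 358 172 tcp [358.2809 176.2319]
```

View pics/c3.png

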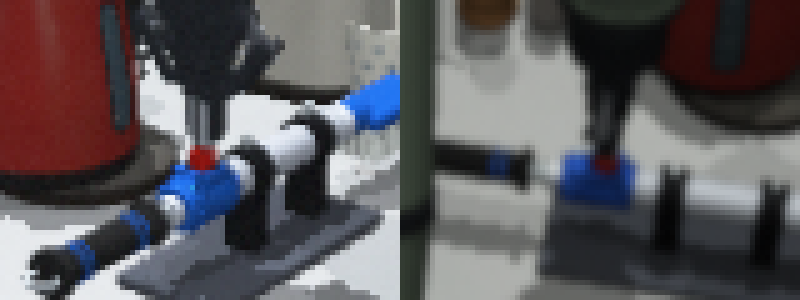

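The fingertips are now just at the top of the button (left panel ~(202,145)), and there is no contact force yet. I'll keep going down in small steps.

Request:
carry_out([
  [0, 0, 0.002, 0, 0, 0, 255],
  [0, 0, 0.004, 0, 0, 0, 255],
  [0, 0, 0.004, 0, 0, 0, 255],
])

```text
clock: 5.12
position: [0.5282, -0.173, 0.0861]
tool_rot: [-3.141, -0.0, 1.465]
force: [0.0, -0.1, -0.9]
grip_width: -0.0006
```

Request:
carry_out([
  [0, 0, 0.002, 0, 0, 0, 255],
  [0, 0, 0.004, 0, 0, 0, 255],
  [0, 0, 0.004, 0, 0, 0, 255],
])

```text
clock: 5.5
position: [0.5283, -0.173, 0.0821]
tool_rot: [-3.141, 0.0, 1.465]
force: [-0.8, -0.6, -0.2]
grip_width: -0.0001
```

```bash
python3 look.py 4 .529 -.172 .11
```

```text
[ 0.5283 -0.173   0.0821] [-3.1415  0.      1.4652] [-0.8437 -0.645  -0.2251] -5.494781301640859e-05 5.5
scene 319 174 tcp [319.881  180.9488]
top 358 172 tcp [358.1568 177.4835]
```

View pics/c4.png

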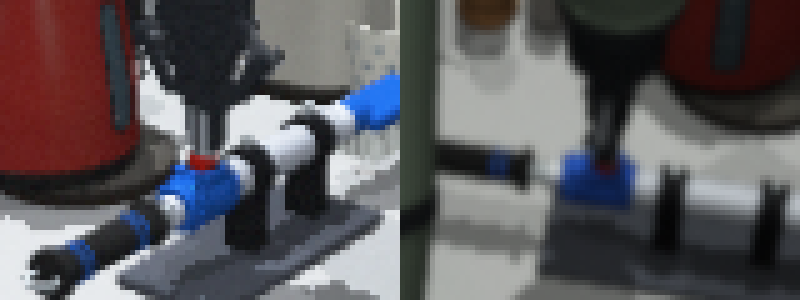

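Request:
carry_out([
  [0, 0, 0.001, 0, 0, 0, 255],
  [0, 0, 0.002, 0, 0, 0, 255],
  [0, 0, 0.003, 0, 0, 0, 255],
])

```text
clock: 5.98
position: [0.5283, -0.173, 0.0792]
tool_rot: [3.142, 0.0, 1.465]
force: [0.1, 0.4, 2.7]
grip_width: -0.0
```

Request:
carry_out([
  [0, 0, 0.001, 0, 0, 0, 255],
  [0, 0, 0.002, 0, 0, 0, 255],
])

```text
clock: 6.22
position: [0.5283, -0.173, 0.0772]
tool_rot: [3.142, 0.0, 1.465]
force: [-0.2, -0.8, 2.8]
grip_width: 0.0001
```

The 2.7–2.8 N is the button's own resistance, so it is moving. I'll continue to its end stop.

Request:
carry_out([
  [0, 0, 0.001, 0, 0, 0, 255],
  [0, 0, 0.002, 0, 0, 0, 255],
])

```text
clock: 6.48
position: [0.5285, -0.1731, 0.0759]
tool_rot: [3.141, -0.0, 1.465]
force: [-8.1, 2.7, 32.8]
grip_width: 0.0002
```

Request:
carry_out([
  [0, 0, 0.001, 0, 0, 0, 255],
  [0, 0, 0.0015, 0, 0, 0, 255],
])

```text
clock: 6.72
position: [0.5286, -0.1731, 0.0757]
tool_rot: [3.14, -0.001, 1.465]
force: [-15.1, 6.9, 52.8]
grip_width: -0.0003
```

The end stop is reached: the force climbs to 53 N with no further motion. I'll back off and look.

Request:
carry_out([
  [0, 0, -0.02, 0, 0, 0, 255],
  [0, 0, -0.07, 0, 0, 0, 255],
  [0, 0, -0.1, 0, 0, 0, 255],
  [0, 0, -0.1, 0, 0, 0, 255],
])

```text
clock: 7.22
position: [0.5294, -0.1733, 0.1756]
tool_rot: [3.138, 0.0, 1.465]
force: [-0.4, -0.3, -2.0]
grip_width: 0.0001
```

```bash
python3 look.py 5 .529 -.172 .11; python3 - <<'E'
from h import *
print(delta((.541,-.058,.15),1.467))
for n in ("scene","top"):
    p=cv2.imread(f"pics/{n}5.png");d=np.load(f"{n}5.npy");b=(p[...,2]>100)&(p[...,1]<60)&(p[...,0]<60)
    u0,v0=proj(n,(.529,-.172,.106));v,u=np.nonzero(b);k=(abs(u-u0)<8)&(abs(v-v0)<6)
    Q=np.array([depthpt(n,(a,c),d[c,a]) for a,c in zip(u[k],v[k])]);print(n,len(Q),Q[:,2].max(),np.median(Q,0) , (v[k].min(),v[k].max()))
E
```

```text
[ 0.5294 -0.1733  0.1756] [3.138  0.0001 1.4653] [-0.441  -0.3203 -1.9536] 0.00011138563446954463 7.225
scene 319 174 tcp [319.7301 157.5426]
top 358 172 tcp [359.6492 162.2634]
[ 0.1155  0.0007  0.0234 -0.0001 -0.0002 -0.0015]
scene 8 0.10432143857696641 [ 0.5294 -0.1685  0.102 ] (np.int64(176), np.int64(177))
top 6 0.10558407672192982 [ 0.5336 -0.175   0.1005] (np.int64(173), np.int64(174))
```

View pics/c5.png

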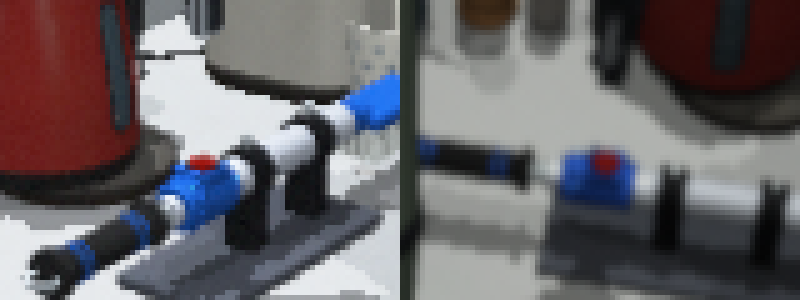

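The button is flush: its top measures about z 0.104 (scene rows 176–177), and the handle is still in. Next I'll move over the handgrip and open the jaws.

Request:
carry_out([
  [0.04, 0, 0, 0, 0, 0, 0],
  [0.09, 0, 0.01, 0, 0, 0, 0],
  [0.1155, 0.001, 0.023, 0, 0, 0, 0],
  [0.1155, 0.001, 0.023, 0, 0, 0, 0],
  [0.1155, 0.001, 0.04, 0, 0, 0, 0],
  [0.1155, 0.001, 0.04, 0, 0, 0, 0],
  [0.1155, 0.001, 0.04, 0, 0, 0, 0],
])

```text
clock: 8.2
position: [0.5413, -0.0591, 0.1337]
tool_rot: [-3.141, 0.0, 1.464]
force: [-0.9, 0.8, -0.5]
grip_width: 0.0854
```

```bash
python3 look.py 6 .541 -.058 .1;
```

```text
[ 0.5413 -0.0591  0.1337] [-3.1414  0.0003  1.464 ] [-0.9072  0.8242 -0.5165] 0.08544127911827905 8.2
scene 299 186 tcp [299.4157 178.1802]
top 329 170 tcp [330.193  164.7402]
```

View pics/c6.png

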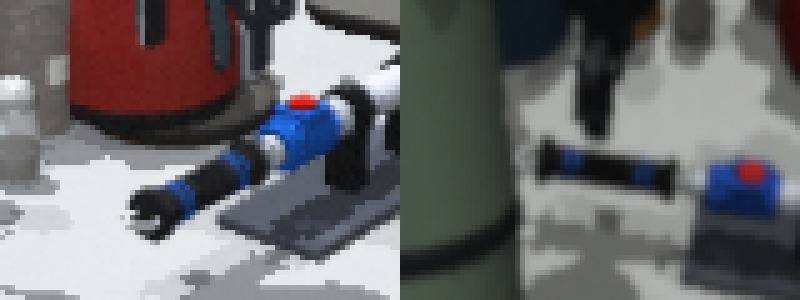

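```bash
python3 - <<'E'
from h import *
for z in (.134,.15,.165,.175,.185): print(z,[proj("scene",(.5413+sg*.0497,-.0591-sg*.0052,z)) for sg in(-1,1)],proj("top",(.4916,-.054,z)))
print(delta((.541,-.058,.035),1.467))
p=cv2.imread("pics/scene6.png");cv2.imwrite("pics/s6.png",cv2.resize(p[130:210,250:350],None,fx=7,fy=7,interpolation=cv2.INTER_NEAREST))
E
```

```text
0.134 [array([310.4461, 181.8141]), array([288.8051, 174.5033])] [327.7522 174.4392]
0.15 [array([310.4116, 177.5713]), array([288.6707, 170.3788])] [327.7602 171.8602]
0.165 [array([310.3791, 173.556 ]), array([288.5436, 166.4769])] [327.7679 169.4063]
0.175 [array([310.3572, 170.8587]), array([288.4582, 163.8564])] [327.7731 167.7507]
0.185 [array([310.3352, 168.1449]), array([288.3723, 161.2206])] [327.7783 166.0791]
[ 0.0007 -0.0007  0.099   0.0004  0.     -0.0024]
```

View pics/s6.png

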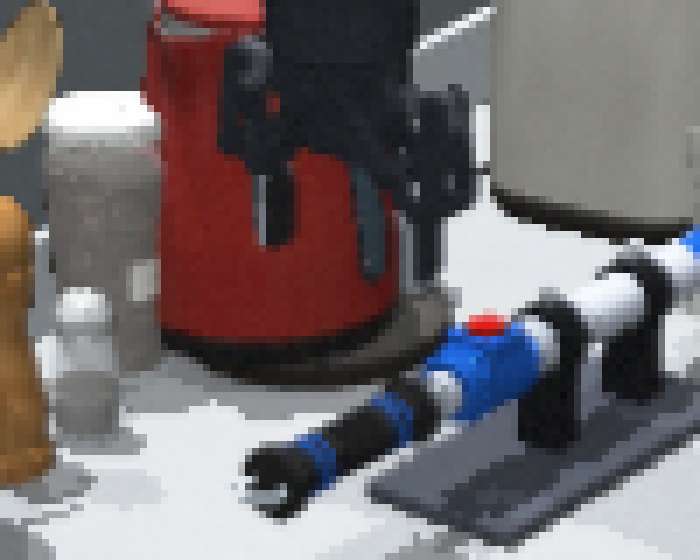

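The right fingertip is at (311,170) and the left at (289,165), which puts both at z≈0.174. That matches a tip offset of +27 mm when shut plus the 13 mm swing-back when open. The jaws straddle the grip, so I'll descend to reported TCP z 0.025, putting the grasp point at 0.075.

Request:
carry_out([
  [0, 0, 0.04, 0, 0, 0, 0],
  [0, -0.001, 0.08, 0, 0, 0, 0],
  [0, -0.001, 0.1, 0, 0, 0, 0],
  [0, -0.001, 0.109, 0, 0, 0, 0],
  [0, -0.001, 0.109, 0, 0, 0, 0],
])

```text
clock: 8.93
position: [0.5405, -0.0583, 0.0249]
tool_rot: [-3.142, 0.0, 1.465]
force: [0.2, 0.3, -0.3]
grip_width: 0.0854
```

```bash
python3 look.py 7 .541 -.058 .1;
```

```text
[ 0.5405 -0.0583  0.0249] [-3.1416  0.0001  1.465 ] [ 0.1566  0.3291 -0.2926] 0.0854291376481621 8.925
scene 299 186 tcp [300.0486 205.7237]
top 329 170 tcp [329.8329 181.6312]
```

View pics/c7.png

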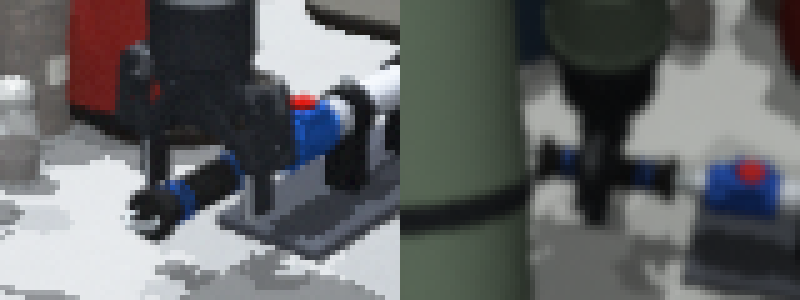

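The jaws straddle the middle of the grip: in the right panel the finger is at (597,190), midway between the flanges at 548 and 664. I'll close them.

Request:
carry_out([
  [0, 0, 0, 0, 0, 0, 255],
  [0, 0, 0, 0, 0, 0, 255],
  [0, 0, 0, 0, 0, 0, 255],
  [0, 0, 0, 0, 0, 0, 255],
  [0, 0, 0, 0, 0, 0, 255],
  [0, 0, 0, 0, 0, 0, 255],
], force=60)

```text
clock: 9.78
position: [0.5429, -0.0582, 0.0256]
tool_rot: [3.137, -0.0, 1.465]
force: [9.9, 0.7, 2.2]
grip_width: 0.0265
```

```bash
python3 look.py 8 .541 -.058 .1;
```

```text
[ 0.5429 -0.0582  0.0256] [ 3.137  -0.0001  1.4654] [9.9302 0.6678 2.1549] 0.026548988395276727 9.775
scene 299 186 tcp [299.4885 205.4121]
top 329 170 tcp [329.8537 181.0823]
```

View pics/c8.png

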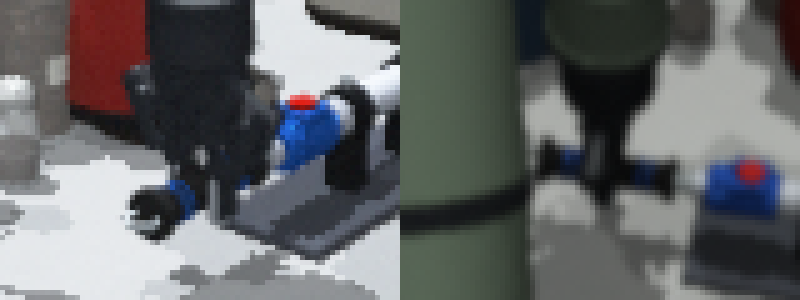

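The handgrip is held: the opening is 26.5 mm on the 29 mm rubber. There is a ~10 N side load from a 2 mm centring error, so I'll relieve that and pull along tool +x (world (0.106, 0.994)), the pole's axis.

Request:
carry_out([
  [0, 0.002, 0, 0, 0, 0, 255],
  [0.01, 0.002, 0, 0, 0, 0, 255],
  [0.025, 0.002, 0, 0, 0, 0, 255],
  [0.04, 0.002, 0, 0, 0, 0, 255],
  [0.05, 0.002, 0, 0, 0, 0, 255],
  [0.05, 0.002, 0, 0, 0, 0, 255],
], force=80)

```text
clock: 10.62
position: [0.5485, -0.0083, 0.025]
tool_rot: [3.14, 0.0, 1.466]
force: [5.6, -3.0, 4.2]
grip_width: 0.026
```

```bash
python3 look.py 9 .541 -.058 .1;
```

```text
[ 0.5485 -0.0083  0.025 ] [3.1401 0.0001 1.4659] [ 5.5808 -3.0187  4.2102] 0.026040850314800877 10.625
scene 299 186 tcp [290.1577 210.7112]
top 329 170 tcp [318.0208 179.2165]
```

View pics/c9.png

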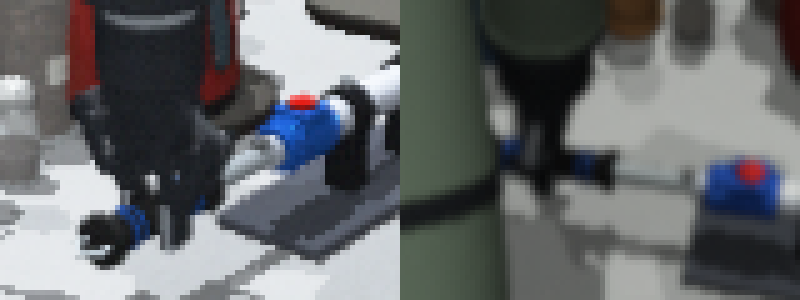

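The handle moves with the gripper: the tube is showing between collar and grip, with a 3 N spring force. I'll keep pulling with a slight sideways correction.

Request:
carry_out([
  [0.015, 0.001, 0, 0, 0, 0, 255],
  [0.025, 0.001, 0, 0, 0, 0, 255],
  [0.04, 0.001, 0, 0, 0, 0, 255],
  [0.055, 0.001, 0, 0, 0, 0, 255],
  [0.07, 0.001, 0, 0, 0, 0, 255],
  [0.085, 0.001, 0, 0, 0, 0, 255],
  [0.095, 0.001, 0, 0, 0, 0, 255],
  [0.1, 0.001, 0, 0, 0, 0, 255],
  [0.1, 0.001, 0, 0, 0, 0, 255],
])

```text
clock: 11.85
position: [0.5591, 0.0901, 0.0247]
tool_rot: [-3.141, 0.001, 1.465]
force: [2.0, -5.8, 5.3]
grip_width: 0.026
```

Request:
carry_out([
  [0.005, 0, 0, 0, 0, 0, 255],
  [0.008, 0, 0, 0, 0, 0, 255],
  [0.01, 0, 0, 0, 0, 0, 255],
  [0.01, 0, 0, 0, 0, 0, 255],
])

```text
clock: 12.35
position: [0.5601, 0.0997, 0.0247]
tool_rot: [-3.141, 0.001, 1.465]
force: [1.9, -6.0, 5.7]
grip_width: 0.026
```

Request:
carry_out([
  [0.001, 0, 0, 0, 0, 0, 255],
  [0.002, 0, 0, 0, 0, 0, 255],
  [0.002, 0, 0, 0, 0, 0, 255],
])

```text
clock: 12.72
position: [0.5603, 0.1009, 0.0247]
tool_rot: [-3.141, 0.002, 1.464]
force: [1.4, -9.6, 5.2]
grip_width: 0.0261
```

Request:
carry_out([
  [0.001, 0, 0, 0, 0, 0, 255],
  [0.002, 0, 0, 0, 0, 0, 255],
  [0.002, 0, 0, 0, 0, 0, 255],
  [0.002, 0, 0, 0, 0, 0, 255],
  [0.002, 0, 0, 0, 0, 0, 255],
])

```text
clock: 13.35
position: [0.5604, 0.101, 0.0247]
tool_rot: [-3.141, 0.004, 1.463]
force: [1.2, -19.6, 5.6]
grip_width: 0.0259
```

```bash
python3 look.py 10 .55 0.02 .09; python3 -c "
import cv2;p=cv2.imread('pics/scene10.png');cv2.imwrite('pics/s10.png',cv2.resize(p[140:260,220:380],None,fx=5,fy=5,interpolation=cv2.INTER_NEAREST))"
```

```text
[0.5604 0.101  0.0247] [-3.1413  0.0036  1.4627] [  1.1939 -19.5912   5.5928] 0.025906875642660095 13.35
scene 284 197 tcp [268.2752 223.0026]
top 310 168 tcp [292.4428 175.1344]
```

View pics/s10.png

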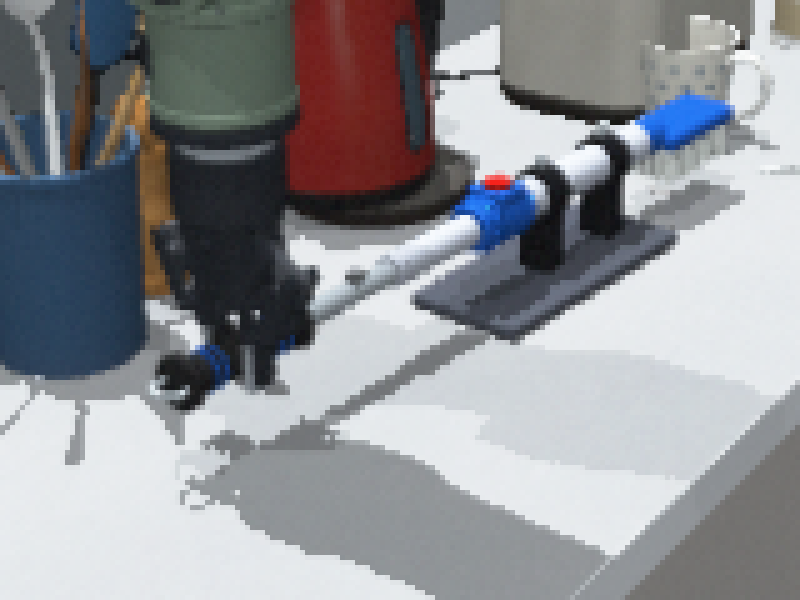

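View pics/top10.png

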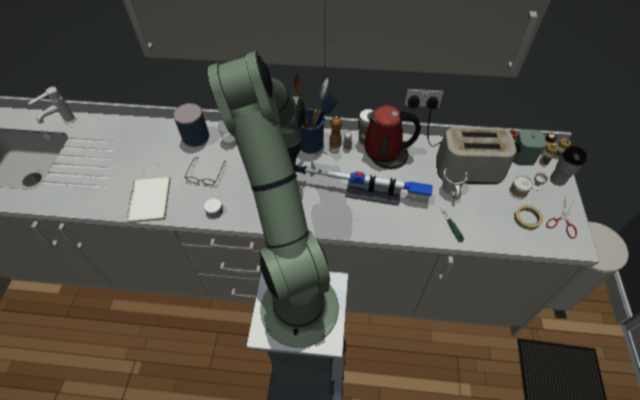

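Both tubes are out (aluminium and steel sections between (310,300) and (480,230) in the crop), and the button is flush at (497,182). The spectacles, pot, mug and peeler look undisturbed. At 160 mm of pull the force rises to 20 N with no more motion, so this is the second stop. I'll hand it in while holding.

```bash
python3 -c "
from workcell import ticket,telemetry
s=telemetry.observe();print(s['qd'],s['grip_width']);print(ticket.job_done())"
```

```text
[-0.00085002 -0.00056573 -0.00053097 -0.00151947  0.00157237 -0.00039858
  0.00052854] 0.026076324925513168
the job is handed in; nothing more can be done
None
```

I pressed the red button down to its stop, gripped the handgrip and pulled it out 160 mm to the second stop. I handed the job in at about 13.4 s, still holding the grip there at 80 N.

**Last checks:**
- **Handle:** the TCP moved 160 mm along the pole. The pull force then rose from about 6 N to 20 N with no further motion. Both tubes show in the picture.
- **Button:** it is still flush in the last picture. Its top measured about z 0.104 m after pressing.
- **Hold:** the gripper opening is steady at 26 mm and the joint speeds are near zero.
- **Other things:** the spectacles, jam pot, mug and peeler look unmoved in the top view. I judged this by eye and did not measure them.

**Disagreements:**
- **TCP height:** the reported TCP height put the fingertips about 27 mm lower than the cameras showed, so my first press stopped short. I corrected for this using the images and contact force, and the grasp confirmed it.
- **Press force:** the fingers peaked at about 53 N at the button's stop, well above the 3 N it needs.
- **Side load:** gripping about 2 mm off-centre put about 10 N sideways on the grip, which I relieved before pulling.

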